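# Latch the sliding lid of the coffee-capsule caddy

## Robot

A 7-joint arm with a two-finger parallel gripper is mounted at the origin on the work surface. World frame = base frame: x ahead of the robot, y to its left, z up, the work surface at z = 0. Lengths are in m, angles in degrees, forces in N, time in s.
With the tool pointing down it reaches from about 0.4 to 0.875 m from the base axis. Payload 6.5 kg.
Tool frame: the origin (TCP) lies where the fingers leave the gripper's body, on its centre line; the fingertips stand 73 mm ahead of it and the grasp point (between the pads) lies 54 mm ahead of it; z points along the fingers, y is the line along which they close (so a half turn about z gives the same grasp; the last joint's range is limited). The gripper opens to 85 mm and grips with 20 to 120 N. Pads are 22 mm wide; open, the fingers measure 114 mm over their backs; the gripper's body (76 mm by 85 mm) begins 54 mm behind the grasp point. The pads swing forward as they close: fully open they stand 13 mm farther back than shut.
Start: joints at [68.686, 30.733, -0.252, 88.115, 0.149, 61.152, -4.079], TCP at [0.196, -0.62, 0.304] pointing down, gripper open.
Joint ranges: [-154.64, 154.64], [-21.42, 123.67], [-72.66, 72.17], [13.99, 137.28], [-74.86, 254.86], [10.95, 109.41], [-158.01, 158.01]. Speed limits (degrees/s): [136.94, 136.94, 180, 180, 180, 180, 180].

## Interface

Orientations are given as [roll, pitch, yaw] about the fixed x, y, z axes, in that order (R = Rz(yaw) Ry(pitch) Rx(roll)).
In Python, from cell import sensors, viewer, hand_in gives the robot as it stands.
- The arm moves only by the tool apply_moves, never from a script. Its argument "targets" is text: rows parted by semicolons, each of 6 numbers parted by spaces: the shift along the tool's x, y, z in mm, then the turn, a rotation vector about the tool's x, y, z in degrees. A call has 1 to 10 rows; each row shifts and turns the commanded pose from where the row before left it, along the tool's axes as they then stand; what a row does not reach is not made up. A row lasts 1/12 s, in which the tool goes at most 41.7 mm and 7.16 degrees, less where a joint would pass 70% of its speed; a pose out of reach is approached as far as the arm can. A call is refused whole if a number of a shift passes 41.7 or a number of a turn 7.16, either way. A call with a gripper value outside its range is refused whole. "fingers" is the opening, from 0 (shut) to 1 (fully open), set as the call begins (left out, the last holds). The fingers move at their own pace and stop on an object; "grip_force" is the grip in N (left out, the last holds). Time passes only in rows, so rows that do not move let the fingers close. It gives the time, the measured TCP pose, the force, the opening and the grip force at its end, in the units of the state.
- sensors.state(): the state, without advancing time (a new reading comes with each control period).
- viewer.snapshot(name): name is "side" or "top" or "wrist"; returns (picture, depth): 480x640x3 uint8, red, green, blue; 480x640 float32, m along the optical axis (not along the pixel's ray), 0 where there is no reading.
- viewer.camera_params(name): a dict with "K" (3x3 intrinsics, pixels), "view" (4x4, takes a point from world to camera coordinates); the wrist camera has in their place "mount" (4x4, takes a point from camera to tool coordinates, whose origin is the TCP and whose axes are the flange's). Camera axes: x right, y down, z forward; pixel columns grow to the right and rows downward; lengths in m; the calibration is good to about 2 mm. A picture is of the moment at which its call begins: read the wrist's pose just before it. camera_params takes no time and is no camera call.
- hand_in(): hands the job in; it is judged then, once.
The state is a dict: "time_s": time; "q": joint angles; "joint_vel": joint speeds; "joint_efforts": joint torques, N m; "eef_pos": TCP position; "eef_rot": TCP orientation; "ft_force": force on the tool from outside, world axes, zero at the start; "torque": the same for the moment, N m; "grip_width": opening from 0.0 (shut) to 1.0 (fully open); "grip_force": force on a finger pad.
Only numpy, scipy, OpenCV 4.12 (cv2) and the standard library are available. Lean on these libraries where they do the work, as an engineer would, in place of code of your own. Each camera call takes 0.05 s, during which the arm holds its last target. There are 200 camera calls.

## Task

Close the bamboo coffee-capsule caddy: slide its lid home until it just meets the rubber seal, hook the wire loop of the draw latch over and down behind the steel keeper on the lid, then press the orange lever over past centre and firmly down onto its rubber foot (push it home with 10 to 20 N), so that the lid is drawn tight. Work by feel: the foot is screwed in higher or lower each time, the plastic lever cracks above 30 N, and the lid must not be rammed right through the seal; leave the other things on the counter where they are.

Things in the scene. Friction and masses are not known exactly. Their poses are not given: they have to be found in the camera images.
- caddy: fixed bamboo caddy, 300 long (its x) x 150 wide (y) x 80 tall; origin at the centre of its underside. Its +x runs from the latch deck (flush top, x -150 to -13) to the lid end; the latch is on its line y = 0. Lever pivot at (-55, 0, 95), axis along y. A black rubber seal lies across the deck's edge: 12 N per mm of squeeze, 9 mm deep
- lid (a joint): how far the wooden sliding lid is open, m: 0 = hard stop with the seal wholly squeezed, 0.009 = just touching the seal, 0.065 = fully open (moves along the caddy's +x, 2 N of friction). Its top is flush with the deck, 80 above the counter. The shut latch holds it at 0.002 to 0.006
- lever (a joint): lever angle, rad: 0 = open, leaning 60 deg up from the caddy's +x (to the keeper); 0.524 = upright; 2.094 = level, pointing to caddy's -x, its top 18 above the deck. Dead centre about 2.0; it comes to rest on a rubber foot (58 from the pivot) whose height is set differently each time: 2.07 to 2.23. Friction holds it (1 N at its end); drawing shut takes 3 to 10 N until past centre
- loop (a joint): angle of the wire loop on the lever, rad: the loop's elevation above the caddy's +x (towards the keeper) is 1.047 + lever - loop. Its pivot is on the lever's centre line, 22 from the lever's pivot; friction holds it where it is left
- bar (a point): centre of the loop's crossbar: a steel rod 8 thick, 52 long (caddy's y), about 99 from the loop's pivot (97 to 101: a screw adjuster, set differently each time); the loop's two legs run 24 either side of the centre line
- tab (a point): middle of the orange finger tab on the crossbar: 14 wide (caddy's y), 40 long, 7 thick, continuing the loop outward with a 37 deg upward bend; 21 beyond and 16 above the crossbar when the loop lies flat. Pinch it across its 14 mm width; it may swivel in the fingers
- keeper (a point): seat of the crossbar's centre when hooked: 8.5 above the lid's top, 4 beyond the keeper's face (axes as caddy's). Keeper: steel block on the lid, 24 wide, 17 tall, face to caddy's +x, a lip at its top overhangs the face by 5, 12.5 above the lid. The bar must pass over the lip, go down to the lid at least 6 further in +x than here, then back under the lip; pulling the loop draws the lever along
- lid_grip (a point): centre of the dark wood grip bar on the lid: 16 thick (caddy's x), 60 long (caddy's y), 24 tall
- handle: orange plastic handle of the lever: 32 wide, 6 thick, from 30 to 75 from the lever's pivot. Origin at the pivot, x along the handle to its end; its -z face looks to the keeper when the lever stands upright and up when it lies flat. Cracks if pressed with more than 30 N
- handle_end (a point): point on the handle's centre line 60 from the lever's pivot: a good place to press
- seasoning: small amber glass seasoning jar, 48 mm across, 115 mm tall; bystander, origin at the centre of its underside
- ramekin: white ceramic ramekin of chopped herbs, 74 mm across, 38 mm tall; bystander, origin at the centre of its underside
- pepper: orange sweet pepper with a green stalk, 80 mm across, 100 mm tall; bystander, origin at the centre of its underside
- zucchini: dark green zucchini, 46 mm thick, 220 mm long, lying on the cutting board; bystander, origin at the centre of its underside
- tin: food tin with a green label, 74 mm across, 105 mm tall; bystander, origin at the centre of its underside
- berry_bowl: yellow bowl heaped with strawberries, 120 mm across, 75 mm tall; bystander, origin at the centre of its underside
- dressing: tall dressing bottle with a white cap, 62 mm across, 190 mm tall; bystander, origin at the centre of its underside

How it is judged (in metres and radians):
On the way, in this order (a step that is already met when the one before it is completed fails the run):
1. the lid is slid home to the seal (open by less than 14 mm) (value of joint lid below 0.014 m), for 0.2 s.
2. the crossbar is hooked behind the keeper, under its lip, the lever still open (x of bar in the frame of keeper between -0.003 and 0.006 m and z of bar in the frame of keeper between -0.009 and 0.003 m and value of joint lever below 1.6 rad), for 0.2 s.
3. the lever is pressed home on its foot by the fingers with a firm push, the loop still hooked and the lid drawn onto the seal (x of bar in the frame of keeper between -0.003 and 0.006 m and z of bar in the frame of keeper between -0.009 and 0.003 m and contact force between handle and the fingers above 8 N and value of joint lever above 2.06 rad and value of joint lid below 0.007 m), for 0.1 s.
At the end, for the whole second after the job is handed in: The crossbar sits behind the keeper under its lip (within -3 to +6 mm along the lid and -9 to +3 mm in height of its seat), the lever lies past centre on its foot (2.06 rad or more) and still, and the lid is drawn to less than 7 mm (x of bar in the frame of keeper between -0.003 and 0.006 m and z of bar in the frame of keeper between -0.009 and 0.003 m and value of joint lever above 2.06 rad and value of joint lid below 0.007 m and velocity of joint lever between -0.05 and 0.05 rad/s); the robot touches nothing.
It fails at once if the lever's handle is pressed with more than 30 N (contact force between handle and the fingers above 30 N or contact force between handle and the arm above 30 N).
It fails at once if the lid is rammed through the seal to its hard stop (value of joint lid below 0.0005 m).
It fails at once if a bystander is moved by more than 25 mm or tipped (distance of any of seasoning, ramekin, pepper, zucchini, tin, berry_bowl, dressing from where it was at the start of the episode above 0.025 m or angle between any of seasoning, ramekin, pepper, zucchini, tin, berry_bowl, dressing's own z axis and vertical above 0.35 rad).
It also fails if it takes over 72 s, if anything falls off the work surface, if the arm or the gripper's body presses on something with over 40 N, if the wrist force passes 120 N, or if a joint passes its speed limit or range.

## Working session

There is one attempt and no reset: what is moved stays moved. The work goes in short steps, Python scripts to look and compute and a tool call to move; the robot and the scene stay as the last step left them, time stands still between calls to the robot, and variables do not carry over. Pictures are saved under pics/ and viewed, at most 10 in all, crops included, and the job is handed in when it is done.

Besides the shell and the picture viewer there is one more tool, called after "Emit:" as name(argument=value, ...), one argument or row to a line, values as JSON. apply_moves: Moves the arm, as the interface text tells. Its arguments: {"type":"object","properties":{"targets":{"type":"string"},"fingers":{"type":"number"},"grip_force":{"type":"number"}},"required":["targets"]}

```bash
ls; mkdir -p pics
cat > h.py <<'E'
import numpy as np, cv2
from cell import sensors, viewer
from scipy.spatial.transform import Rotation as R
def T():
    s=sensors.state(); M=np.eye(4); M[:3,:3]=R.from_euler('xyz',s['eef_rot'],degrees=True).as_matrix(); M[:3,3]=s['eef_pos']; return M
def cam(name):
    p=viewer.camera_params(name); K=np.array(p['K'])
    if name=='wrist': C=T()@np.array(p['mount'])
    else: C=np.linalg.inv(np.array(p['view']))
    im,d=viewer.snapshot(name); return im,d,K,C
def pts(d,K,C,uv):
    uv=np.atleast_2d(uv); z=np.array([d[int(v),int(u)] for u,v in uv])
    r=np.c_[(uv[:,0]-K[0,2])/K[0,0],(uv[:,1]-K[1,2])/K[1,1],np.ones(len(uv))]
    return (C[:3,:3]@(r*z[:,None]).T).T+C[:3,3]
def cloud(d,K,C):
    v,u=np.mgrid[:480,:640]; r=np.stack([(u-K[0,2])/K[0,0]*d,(v-K[1,2])/K[1,1]*d,d],-1)
    return r@C[:3,:3].T+C[:3,3]
def proj(K,C,p):
    q=np.linalg.inv(C)@np.append(p,1); q=K@q[:3]; return q[:2]/q[2]
E
python3 - <<'E'
from h import *
s=sensors.state(); print(s)
for n in('side','top'):
    im,d,K,C=cam(n); cv2.imwrite(f'pics/{n}0.png',im[...,::-1]); np.savez(f'{n}0.npz',im=im,d=d,K=K,C=C); print(n,C.round(3).tolist(),K[0,0],(d==0).mean())
print(viewer.camera_params('wrist'))
E
```

```text
pics
{'time_s': 0.0, 'q': array([68.68484029, 30.77779189, -0.2517275 , 88.17220372,  0.14839949,
       61.15446515, -4.07791555]), 'joint_vel': array([-0.04091389, -0.01625467, -0.05969115, -0.0406578 , -0.00266893,
       -0.03220228,  0.00468952]), 'joint_efforts': array([-1.16733107e-03, -5.83424127e+01,  1.04805842e+00, -2.59110349e+01,
        1.23168514e-02,  9.52936389e-03, -1.25731285e-05]), 'eef_pos': array([ 0.19550605, -0.6193456 ,  0.30299985]), 'eef_rot': array([-1.79896200e+02,  8.44796681e-03,  1.75253566e+01]), 'ft_force': array([ 0.60230516, -0.30885384,  0.03232647]), 'torque': array([-0.013177  ,  0.00329482, -0.01758712]), 'grip_force': 0.0, 'grip_width': 0.9995278591778203}
side [[-0.992, -0.102, 0.076, 0.456], [-0.126, 0.699, -0.704, 1.063], [0.019, -0.708, -0.706, 1.236], [0.0, 0.0, 0.0, 1.0]] 605.4351973793304 0.0039453125
top [[0.013, -0.981, 0.196, 0.351], [-0.999, -0.019, -0.026, -0.005], [0.029, -0.196, -0.98, 1.247], [0.0, 0.0, 0.0, 1.0]] 494.4316017745626 0.00400390625
{'K': array([[421.88572651,   0.        , 318.57426798],
       [  0.        , 421.88572651, 242.83837697],
       [  0.        ,   0.        ,   1.        ]]), 'mount': array([[-3.96182994e-04, -9.59592760e-01, -2.81392212e-01,
         7.32983077e-02],
       [ 9.99999921e-01, -3.89268246e-04, -8.04712129e-05,
         7.05796070e-05],
       [-3.23174595e-05, -2.81392222e-01,  9.59592839e-01,
        -6.87948031e-02],
       [ 0.00000000e+00,  0.00000000e+00,  0.00000000e+00,
         1.00000000e+00]])}
```

View pics/side0.png

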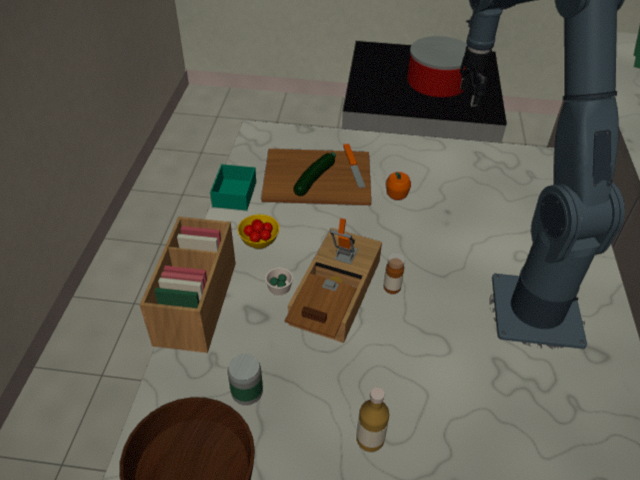

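View pics/top0.png

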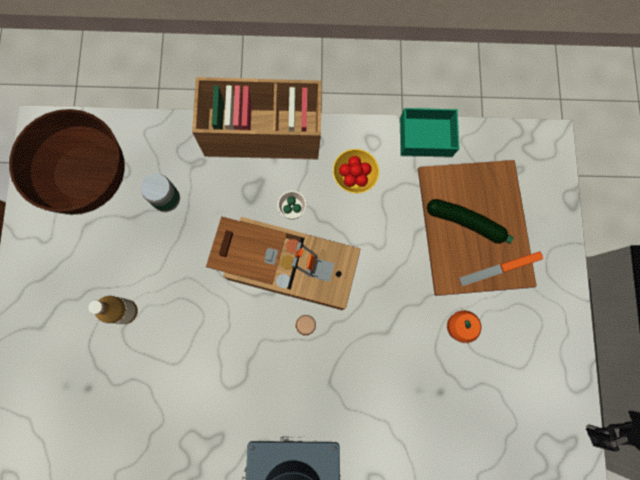

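The pictures show the caddy at about (285,262) in the top view, deck end lower right, lid end upper left. The seasoning jar is at (305,325) and the ramekin at (291,205), both close by.

Run:
```python
from h import *
z=np.load('top0.npz'); P=cloud(z['d'],z['K'],z['C']); im=z['im']
roi=np.zeros((480,640),bool); roi[205:320,195:370]=1
m=roi&(abs(P[...,2]-0.08)<0.008)
xy=P[m][:,:2].astype(np.float32); print(m.sum(),np.median(P[m][:,2]))
mm=cv2.morphologyEx(m.astype(np.uint8),cv2.MORPH_OPEN,np.ones((3,3)));xy=P[mm>0][:,:2].astype(np.float32)
r=cv2.minAreaRect(xy*1000); print(r, cv2.boxPoints(r))
for n,(u,v) in dict(grip=(226,243),keeper=(270,256),seas=(305,325),ram=(291,205),foot=(338,273)).items(): print(n,pts(z['d'],z['K'],z['C'],[(u,v)]).round(3))
hi=roi&(P[...,2]>0.1)
ys,xs=np.where(hi); 
for y,x in list(zip(ys,xs))[::25]: print(x,y,P[y,x].round(3),im[y,x])
```

```text
7368 0.08067902255163983
((531.4574584960938, 32.438262939453125), (346.328369140625, 151.02227783203125), 76.08807373046875) [[ 416.52744 -117.49126]
 [ 563.11975 -153.80156]
 [ 646.38745  182.36778]
 [ 499.79517  218.67809]]
grip [[0.563 0.165 0.108]]
keeper [[0.536 0.062 0.098]]
seas [[ 0.377 -0.023  0.118]]
ram [[0.681 0.016 0.023]]
foot [[ 0.5   -0.099  0.091]]
253 207 [ 0.351 -0.005  1.247] [179 179 168]
230 232 [0.591 0.157 0.103] [74 44 28]
327 235 [ 0.351 -0.005  1.247] [186 187 174]
237 238 [ 0.351 -0.005  1.247] [130  81  45]
223 242 [0.566 0.172 0.107] [71 39 20]
224 244 [0.562 0.17  0.103] [70 41 29]
221 246 [0.557 0.177 0.101] [85 53 33]
300 247 [ 0.539 -0.008  0.208] [71 63 60]
221 249 [0.549 0.175 0.108] [70 40 25]
269 250 [0.55  0.064 0.1  ] [129 139 138]
297 251 [ 0.528 -0.002  0.222] [157  65  29]
309 252 [ 0.538 -0.028  0.151] [125 104  73]
313 253 [ 0.538 -0.038  0.141] [73 71 66]
223 255 [0.535 0.171 0.106] [60 26 10]
298 256 [ 0.515 -0.004  0.235] [89 34 10]
315 257 [ 0.532 -0.043  0.121] [56 45 44]
313 259 [ 0.523 -0.038  0.146] [107  44  15]
294 261 [0.508 0.004 0.211] [132 141 140]
316 262 [ 0.523 -0.046  0.104] [57 57 54]
311 264 [ 0.512 -0.033  0.148] [96 33  7]
297 266 [ 0.5   -0.002  0.197] [53 44 32]
311 267 [ 0.505 -0.034  0.143] [101  33   7]
309 269 [ 0.5   -0.029  0.153] [106  69  57]
305 271 [ 0.495 -0.02   0.154] [79 74 63]
361 273 [ 0.351 -0.005  1.247] [195 195 181]
354 280 [ 0.351 -0.005  1.247] [188 191 181]
360 312 [ 0.351 -0.005  1.247] [192 192 181]
308 317 [ 0.395 -0.029  0.115] [171 136 107]
303 319 [ 0.391 -0.018  0.117] [183 145 110]
```

Emit:
apply_moves(
  targets="0 0 -11 0 0 -6.5;0 0 -11 0 0 -6.5;0 0 -11 0 0 -6.5;0 0 -11 0 0 -6.5;0 0 -11 0 0 -6.5;0 0 -11 0 0 -6.5;0 0 -11 0 0 -6.5;0 0 -11 0 0 -6.5;0 0 -9 0 0 -6.5",
)

```text
time_s: 0.85
eef_pos: [0.1956, -0.6197, 0.4013]
eef_rot: [-180.0, -0.0, 76.3]
ft_force: [0.5, -0.5, 0.7]
grip_width: 0.996
grip_force: 0.0
```

Emit:
apply_moves(
  targets="39 8.5 0 0 0 0;39 8.5 0 0 0 0;39 8.5 0 0 0 0;39 8.5 0 0 0 0;39 8.5 0 0 0 0;39 8.5 0 0 0 0;39 8.5 0 0 0 0;39 8.5 0 0 0 0;39 8.5 0 0 0 0;39 8.5 0 0 0 0",
)

```text
time_s: 1.68
eef_pos: [0.3725, -0.26, 0.4007]
eef_rot: [-180.0, 0.0, 76.0]
ft_force: [1.4, -0.1, 0.4]
grip_width: 1.001
grip_force: 0.0
```

Emit:
apply_moves(
  targets="39 8.5 0 0 0 0;39 8.5 0 0 0 0;39 8.5 0 0 0 0;39 8.5 0 0 0 0;39 8.5 0 0 0 0;39 8.5 0 0 0 0;39 8.5 0 0 0 0;39 8.5 0 0 0 0;39 8.5 0 0 0 0;39 8.5 0 0 0 0",
  fingers=0,
)

```text
time_s: 2.52
eef_pos: [0.5495, 0.0976, 0.4005]
eef_rot: [-180.0, 0.0, 76.0]
ft_force: [0.6, -1.4, 0.4]
grip_width: 0.001
grip_force: 0.0
```

Run:
```python
from h import *
im,d,K,C=cam('wrist'); cv2.imwrite('pics/w1.png',im[...,::-1]); np.savez('w1.npz',im=im,d=d,K=K,C=C)
P=cloud(d,K,C); m=(abs(P[...,2]-0.08)<0.006)&(d>0)
mm=cv2.morphologyEx(m.astype(np.uint8),cv2.MORPH_OPEN,np.ones((5,5)))
n,l,st,_=cv2.connectedComponentsWithStats(mm); print(st)
xy=P[mm>0][:,:2].astype(np.float32); r=cv2.minAreaRect(xy*1000); print(r,cv2.boxPoints(r),np.median(P[mm>0][:,2]))
```

```text
[[     0      0    640    480 272994]
 [   597      0     15    103    867]
 [   234     77    167    289  31839]
 [   604    104      9     32    243]
 [   606    138     14    129    967]
 [   613    268      7      9     60]
 [   177    327     14      6     79]
 [   192    328     17     14    121]
 [   207    344      5      6     30]]
((599.8226318359375, 58.816253662109375), (307.4146728515625, 443.885498046875), 87.58042907714844) [[ 371.5887    -85.384315]
 [ 815.0784   -104.1238  ]
 [ 828.0565    203.01682 ]
 [ 384.56683   221.75632 ]] 0.07870027837786694
```

View pics/w1.png

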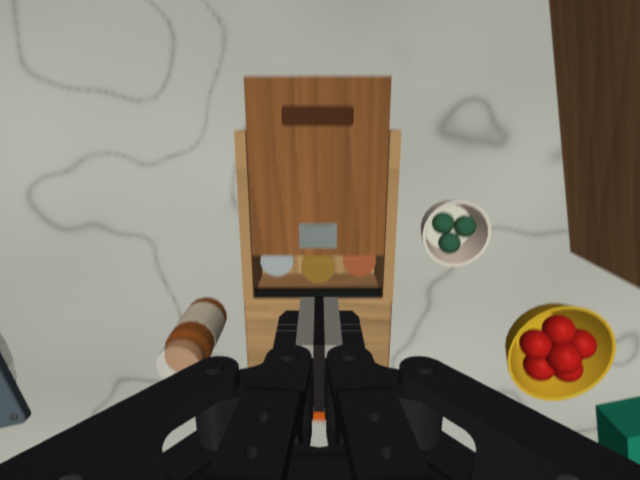

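The wrist view shows the lid end at v≈77, the grip at (317,115), the keeper at (318,236), the lid's near edge at v≈255, the seal at v≈292, and the caddy rims from u≈236 to 400, ending at v≈130.

```bash
cat >> h.py <<'E'
def ray(K,C,uv,z):
    r=C[:3,:3]@np.array([(uv[0]-K[0,2])/K[0,0],(uv[1]-K[1,2])/K[1,1],1]); return C[:3,3]+r*(z-C[2,3])/r[2]
E
python3 - <<'E'
from h import *
z=np.load('w1.npz'); im,d,K,C=[z[k] for k in('im','d','K','C')]
mp=np.array(viewer.camera_params('wrist')['mount'])
P=cloud(d,K,C)
comp=(abs(P[...,2]-0.079)<0.006)&(d>0); mm=cv2.morphologyEx(comp.astype(np.uint8),cv2.MORPH_OPEN,np.ones((5,5)))
mm[:,:225]=0;mm[:,410:]=0
L=[];Rr=[]
for v in range(140,300,4):
    us=np.where(mm[v])[0]; L.append(ray(K,C,(us.min()-.5,v),.08)[:2]); Rr.append(ray(K,C,(us.max()+.5,v),.08)[:2])
for A in(L,Rr):
    A=np.float32(A)*1000; vx,vy,x0,y0=cv2.fitLine(A,cv2.DIST_HUBER,0,.01,.01).ravel(); print(np.degrees(np.arctan2(vy,vx)),x0,y0)
hsv=cv2.cvtColor(im,cv2.COLOR_RGB2HSV)
# column profiles
print('rim L',[(v,*im[v,241]) for v in range(122,138,2)]); print('rim R',[(v,*im[v,396]) for v in range(122,138,2)])
print('mid',[(v,*im[v,270]) for v in range(246,300,3)])
g=np.zeros(d.shape,bool); 
dark=(im.sum(2)<150); dark[:95]=0;dark[140:]=0;dark[:,:260]=0;dark[:,380:]=0
print('grip',cv2.minAreaRect(np.argwhere(dark)[:,::-1].astype(np.float32)))
kp=(hsv[...,1]<60); kp[:215]=0;kp[252:]=0;kp[:,:285]=0;kp[:,350:]=0
print('keep',cv2.minAreaRect(np.argwhere(kp)[:,::-1].astype(np.float32)), np.median(P[kp],0))
E
```

```text
76.07406 473.64685 102.712395
76.11726 617.95056 63.460712
rim L [(122, np.uint8(174), np.uint8(176), np.uint8(165)), (124, np.uint8(173), np.uint8(174), np.uint8(164)), (126, np.uint8(173), np.uint8(173), np.uint8(162)), (128, np.uint8(166), np.uint8(160), np.uint8(146)), (130, np.uint8(160), np.uint8(140), np.uint8(116)), (132, np.uint8(163), np.uint8(129), np.uint8(88)), (134, np.uint8(168), np.uint8(133), np.uint8(90)), (136, np.uint8(169), np.uint8(135), np.uint8(92))]
rim R [(122, np.uint8(170), np.uint8(170), np.uint8(160)), (124, np.uint8(167), np.uint8(168), np.uint8(158)), (126, np.uint8(169), np.uint8(169), np.uint8(159)), (128, np.uint8(163), np.uint8(157), np.uint8(143)), (130, np.uint8(163), np.uint8(142), np.uint8(115)), (132, np.uint8(166), np.uint8(133), np.uint8(93)), (134, np.uint8(169), np.uint8(134), np.uint8(93)), (136, np.uint8(168), np.uint8(135), np.uint8(92))]
mid [(246, np.uint8(126), np.uint8(85), np.uint8(49)), (249, np.uint8(125), np.uint8(85), np.uint8(50)), (252, np.uint8(125), np.uint8(84), np.uint8(49)), (255, np.uint8(138), np.uint8(126), np.uint8(113)), (258, np.uint8(155), np.uint8(161), np.uint8(159)), (261, np.uint8(159), np.uint8(166), np.uint8(163)), (264, np.uint8(160), np.uint8(167), np.uint8(165)), (267, np.uint8(159), np.uint8(166), np.uint8(163)), (270, np.uint8(158), np.uint8(165), np.uint8(163)), (273, np.uint8(151), np.uint8(153), np.uint8(148)), (276, np.uint8(132), np.uint8(103), np.uint8(78)), (279, np.uint8(124), np.uint8(91), np.uint8(60)), (282, np.uint8(123), np.uint8(90), np.uint8(58)), (285, np.uint8(118), np.uint8(87), np.uint8(56)), (288, np.uint8(57), np.uint8(44), np.uint8(31)), (291, np.uint8(23), np.uint8(25), np.uint8(25)), (294, np.uint8(24), np.uint8(25), np.uint8(24)), (297, np.uint8(90), np.uint8(71), np.uint8(51))]
grip ((317.5, 115.5), (15.0, 69.0), 90.0)
keep ((317.5, 235.5), (23.0, 37.0), 90.0) [0.54229574 0.0670249  0.09450078]
```

```bash
cat >> h.py <<'E'
YAW=np.radians(76.1); U=np.array([np.cos(YAW),np.sin(YAW)]); N=np.array([-U[1],U[0]])
OFF=-0.50985
E
python3 - <<'E'
from h import *
z=np.load('w1.npz'); im,d,K,C=[z[k] for k in('im','d','K','C')]
e=np.mean([ray(K,C,(u,129.5),.08)[:2]@U for u in(241,396)]); x0=e-.15; print('x0',x0,'origin',U*x0+N*OFF)
def c(uv,zz): p=ray(K,C,uv,zz); return round((p[:2]@U-x0)*1e3,1),round((p[:2]@N-OFF)*1e3,1)
print('grip',c((317.5,115.5),.104),'keeper top',[c((317.5,v),.097) for v in(224,247)],'lidedge',c((270,254.5),.08),'seal',[c((270,v),.08) for v in(287.5,296.5)])
print('grip edges',[c((u,115),.104) for u in (282,353)])
# loop via top and side views
for n in('top','side'):
    z=np.load(n+'0.npz'); P=cloud(z['d'],z['K'],z['C']); cx=P[...,:2]@U-x0; cy=P[...,:2]@N-OFF
    m=(abs(cx+.02)<.08)&(abs(cy)<.05)&(P[...,2]>.1)&(P[...,2]<.26)
    q=np.c_[cx[m],cy[m],P[...,2][m]]*1e3; rgb=z['im'][m]
    o=np.argsort(-q[:,2]); print(n,len(q))
    for i in o[::max(1,len(o)//30)]: print(q[i].round(0),rgb[i])
E
```

```text
x0 0.14007360344532951 origin [0.52856941 0.01349149]
grip (np.float64(161.8), np.float64(-0.7)) keeper top [(np.float64(67.5), np.float64(-0.4)), (np.float64(45.7), np.float64(-0.4))] lidedge (np.float64(33.0), np.float64(45.8)) seal [(np.float64(-1.4), np.float64(47.0)), (np.float64(-11.1), np.float64(47.3))]
grip edges [(np.float64(162.2), np.float64(28.7)), (np.float64(162.1), np.float64(-30.2))]
top 410
[-26.  -1. 251.] [204  92  39]
[-20.   7. 247.] [158  65  19]
[-20.  -0. 244.] [179  72  24]
[-16.   9. 229.] [125  56  28]
[-13.   5. 215.] [155  81  42]
[-15.  13. 212.] [131 138 138]
[-13.  16. 211.] [135 139 139]
[-11.   0. 210.] [154  98  67]
[-18.   9. 208.] [64 58 51]
[-13. -10. 207.] [136 125 126]
[-20.  24. 204.] [39 39 35]
[-23. -23. 196.] [70 61 48]
[-26.  28. 183.] [117  98  72]
[-33. -21. 175.] [75 70 63]
[-43.  10. 170.] [206 100  34]
[-35.  28. 169.] [104  88  71]
[-43.  17. 167.] [179  95  50]
[-37.  28. 166.] [86 76 69]
[-47. -13. 161.] [135  70  39]
[-48.  -0. 156.] [103  42  15]
[-42. -23. 151.] [75 70 65]
[-51.  -7. 146.] [107  44  15]
[-52.  15. 141.] [99 38 
[... 495 characters left out ...]
 7. 211.] [110  66  49]
[-11.  -6. 210.] [96 92 86]
[-18. -22. 209.] [95 95 90]
[-19. -17. 206.] [ 99 102 106]
[-12. -20. 201.] [42 38 31]
[-20.  26. 183.] [73 49 40]
[-29. -25. 170.] [91 74 53]
[-46.  -9. 167.] [144  68  16]
[-43.  13. 164.] [118  47   0]
[-40.   4. 159.] [105  44   4]
[-45.  10. 154.] [103  43   0]
[-42.  -5. 151.] [102  43   0]
[-45.  11. 147.] [106  46   6]
[-45.  -8. 143.] [101  40   0]
[-47.  -6. 139.] [101  43   0]
[-48.  -8. 134.] [101  47   2]
[-48. -22. 128.] [68 60 52]
[-49.  -3. 124.] [60 57 55]
[-48.   3. 119.] [57 54 50]
[-53. -23. 116.] [100  80  54]
[-53.  13. 111.] [65 65 60]
[-54.  -9. 105.] [69 64 62]
[-57.  20. 102.] [80 85 78]
[ 57.  10. 101.] [96 99 92]
```

Emit:
apply_moves(
  targets="36 0 20 0 0 0;36 0 36 0 0 0;37 0 36 0 0 0;0 0 36 0 0 0;0 0 36 0 0 0;0 0 36 0 0 0;0 0 37 0 0 0;0 0 0 0 0 0",
)

```text
time_s: 3.23
eef_pos: [0.5682, 0.1866, 0.1703]
eef_rot: [-179.4, 0.4, 76.1]
ft_force: [-1.4, -0.2, -1.0]
grip_width: -0.004
grip_force: 0.0
```

Emit:
apply_moves(
  targets="-4 0 0 0 0 0;-4 0 0 0 0 0;-4 0 0 0 0 0;-3 0 0 0 0 0",
)

```text
time_s: 3.57
eef_pos: [0.5696, 0.1734, 0.1797]
eef_rot: [179.8, -0.1, 76.0]
ft_force: [-0.3, 0.7, 0.3]
grip_width: 0.0
grip_force: 0.0
```

Emit:
apply_moves(
  targets="25 0 -5 0 0 0;10 0 0 0 0 0;0 0 12 0 0 0;0 0 12 0 0 0;0 0 0 0 0 0",
)

```text
time_s: 3.98
eef_pos: [0.5752, 0.206, 0.1551]
eef_rot: [-179.8, 0.2, 76.0]
ft_force: [-0.7, -1.2, -0.6]
grip_width: -0.001
grip_force: 0.0
```

```bash
cat >> h.py <<'E'
X0=0.14007
def tc():
    s=sensors.state(); p=s['eef_pos']; f=s['ft_force']
    print('t',s['time_s'],'cx %.1f cy %.1f tcpz %.1f'%((p[:2]@U-X0)*1e3,(p[:2]@N-OFF)*1e3,p[2]*1e3),'rot',s['eef_rot'].round(1),'F cx %.1f cy %.1f z %.1f'%(f[:2]@U,f[:2]@N,f[2]),'w',s['grip_width'],s['grip_force'])
E
python3 -c "
from h import *
tc()"
```

```text
t 3.9833 cx 198.1 cy 1.0 tcpz 155.1 rot [-179.8    0.2   76. ] F cx -1.4 cy 0.4 z -0.6 w -0.00050711174825087 0.0
```

Emit:
apply_moves(
  targets="0 0 -6 0 0 0;-5 0 0 0 0 0;-5 0 0 0 0 0;-5 0 0 0 0 0;-5 0 0 0 0 0;-5 0 0 0 0 0;-5 0 0 0 0 0;-5 0 0 0 0 0;0 0 0 0 0 0",
)

```text
time_s: 4.73
eef_pos: [0.5684, 0.1726, 0.1644]
eef_rot: [180.0, 0.0, 76.0]
ft_force: [0.5, -0.0, 0.6]
grip_width: 0.003
grip_force: 0.0
```

```bash
python3 -c "
from h import *
tc()
im,d,K,C=cam('wrist'); cv2.imwrite('pics/w2.png',im[...,::-1])"
```

```text
t 4.7333 cx 164.1 cy -0.4 tcpz 164.4 rot [180.   0.  76.] F cx 0.1 cy -0.5 z 0.6 w 0.0029104676846874273 0.0
```

View pics/w2.png

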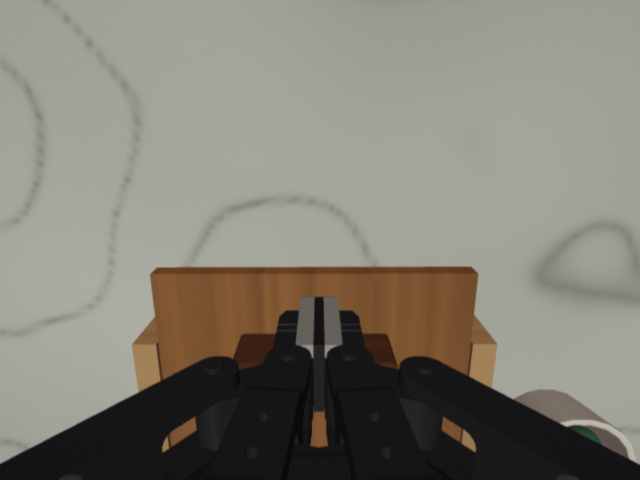

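The lid's end is at v≈268 and the caddy rim's end at v≈330; the fingers are against the grip, whose near edge is at v≈335.

Run:
```python
from h import *
z=np.load('w1.npz'); print((ray(z['K'],z['C'],(318,77),.08)[:2]@U-X0)*1e3)
im,d,K,C=cam('wrist'); print((ray(K,C,(318,268),.08)[:2]@U-X0)*1e3, [(ray(K,C,(u,344),.08)[:2]@U-X0)*1e3 for u in (147,482)])
g=im[:,350].astype(int).sum(1); print(g[255:280].tolist()); print(im[325:350,147].sum(1).tolist())
```

```text
193.72768552957734
181.69623294616446 [np.float64(149.05092900195135), np.float64(148.7182096070206)]
[481, 482, 482, 482, 482, 484, 481, 486, 483, 477, 482, 468, 362, 235, 195, 192, 185, 191, 194, 224, 247, 254, 256, 260, 255]
[491, 436, 358, 307, 290, 280, 274, 271, 268, 267, 263, 268, 270, 279, 279, 282, 282, 278, 279, 287, 339, 374, 373, 375, 373]
```

Emit:
apply_moves(
  targets="-4 0 0 0 0 0;-4 0 0 0 0 0;-4 0 0 0 0 0;-4 0 0 0 0 0;0 0 0 0 0 0",
)

```text
time_s: 5.25
eef_pos: [0.5643, 0.1573, 0.1642]
eef_rot: [-180.0, 0.1, 76.0]
ft_force: [0.5, -0.5, -0.8]
grip_width: 0.001
grip_force: 0.0
```

Emit:
apply_moves(
  targets="-1 0 0 0 0 0;-1 0 0 0 0 0;-1 0 0 0 0 0",
)

```text
time_s: 5.5
eef_pos: [0.5639, 0.1556, 0.1643]
eef_rot: [180.0, -0.0, 76.0]
ft_force: [-0.2, 2.6, -0.7]
grip_width: -0.003
grip_force: 1.0
```

Emit:
apply_moves(
  targets="-1 0 0 0 0 0;-1 0 0 0 0 0",
)

```text
time_s: 5.67
eef_pos: [0.5634, 0.1536, 0.1643]
eef_rot: [-180.0, -0.0, 76.0]
ft_force: [1.1, 2.2, -1.0]
grip_width: 0.0
grip_force: 1.0
```

Emit:
apply_moves(
  targets="-1 0 0 0 0 0;-1 0 0 0 0 0;0 0 0 0 0 0",
)

```text
time_s: 5.92
eef_pos: [0.5628, 0.1513, 0.1643]
eef_rot: [-180.0, 0.0, 76.0]
ft_force: [-0.2, 0.8, -1.1]
grip_width: -0.003
grip_force: 0.7
```

Emit:
apply_moves(
  targets="-1 0 0 0 0 0;0 0 0 0 0 0",
)

```text
time_s: 6.08
eef_pos: [0.5627, 0.1511, 0.1644]
eef_rot: [180.0, -0.1, 76.0]
ft_force: [0.4, 4.1, -3.2]
grip_width: 0.002
grip_force: 1.8
```

Emit:
apply_moves(
  targets="-0.6 0 0 0 0 0;0 0 0 0 0 0",
)

```text
time_s: 6.25
eef_pos: [0.5627, 0.1509, 0.1644]
eef_rot: [180.0, -0.1, 76.1]
ft_force: [1.9, 4.9, -3.4]
grip_width: -0.001
grip_force: 2.5
```

Emit:
apply_moves(
  targets="12 0 0 0 0 0;6 0 -20 0 0 0;0 0 -40 0 0 0;0 0 -40 0 0 0;0 0 -40 0 0 0;0 0 -40 0 0 0;0 0 -18 0 0 0;0 0 0 0 0 0",
)

```text
time_s: 6.92
eef_pos: [0.5685, 0.1687, 0.3678]
eef_rot: [179.6, -0.2, 76.0]
ft_force: [0.6, 1.2, 0.2]
grip_width: 0.003
grip_force: 0.0
```

Run:
```python
from h import *
tc()
for n in('top','side'):
    im,d,K,C=cam(n); P=cloud(d,K,C); cx=P[...,:2]@U-X0; cy=P[...,:2]@N-OFF
    hsv=cv2.cvtColor(im,cv2.COLOR_RGB2HSV)
    m=(abs(cx+.02)<.06)&(abs(cy)<.04)&(P[...,2]>.1)&(P[...,2]<.27)
    o=m&(hsv[...,1]>140)&(hsv[...,2]>85)
    q=np.c_[cx[o],cy[o],P[...,2][o]]*1e3
    for lo,hi in((105,180),(212,235),(235,265)):
        k=q[(q[:,2]>lo)&(q[:,2]<hi)]; print(n,lo,len(k),k.mean(0).round(1) if len(k) else '',k.min(0).round(1) if len(k) else '',k.max(0).round(1) if len(k) else '')
    g=m&(P[...,2]>.19)&(P[...,2]<.222)&(hsv[...,1]<80); q=np.c_[cx[g],cy[g],P[...,2][g]]*1e3; print('bar',len(q),q.mean(0).round(1),q.min(0),q.max(0))
    # lid keeper now
    k=(abs(cx-.03)<.03)&(abs(cy)<.016)&(P[...,2]>.089)&(P[...,2]<.105); q=np.c_[cx[k],cy[k],P[...,2][k]]*1e3; print('keep',len(q),q.mean(0).round(1),q.min(0).round(1),q.max(0).round(1))
```

```text
t 6.9167 cx 160.3 cy -1.4 tcpz 367.8 rot [179.6  -0.2  76. ] F cx 1.3 cy -0.3 z 0.2 w 0.003135203820902181 0.0
top 105 94 [-47.3   2.2 155.7] [-54.9 -16.6 118.9] [-40.2  17.2 171.7]
top 212 18 [-15.7   3.2 222.9] [-22.4  -3.9 212.8] [-12.1   9.1 232.5]
top 235 35 [-22.6   3.2 245.8] [-27.3  -4.4 235.2] [-17.8   9.7 250.4]
bar 81 [-15.9   2.7 207.5] [-25.40483227 -25.81512362 190.04626219] [-10.5550023   29.96628573 215.15237695]
keep 77 [16.3  2.4 97.4] [  8.1 -10.   90.9] [ 24.7  14.5 103.4]
side 105 108 [-43.7   3.2 150.2] [-52.  -13.9 126.4] [-36.6  16.9 171.4]
side 212 21 [-17.2   2.8 230.1] [-20.9  -5.4 223.4] [-12.5   8.7 234.9]
side 235 33 [-19.9   2.  243.4] [-30.8  -4.8 235.6] [-12.    8.9 250.6]
bar 30 [-11.9  17.2 208.7] [-19.45155854 -24.0246745  191.46114027] [ -5.58225874  29.9336607  215.12793319]
keep 63 [18.8  2.  96.8] [ 6.8 -9.6 89.5] [ 28.6  14.  104.7]
```

Emit:
apply_moves(
  targets="-40 -1 0 0 0 0;-40 -1 0 0 0 0;-40 -0.5 0 0 0 0;-40 0 0 0 0 0;-19 0 0 0 0 0;0 0 0 0 0 0",
  fingers=0.6,
)

```text
time_s: 7.52
eef_pos: [0.5194, -0.0119, 0.3601]
eef_rot: [-179.8, 0.3, 75.5]
ft_force: [-0.0, -0.5, -1.2]
grip_width: 0.602
grip_force: 0.0
```

Emit:
apply_moves(
  targets="0 0 20 0 0 0;0 0 20 0 0 0;0 0 15 0 0 0;0 0 10 0 0 0;0 0 0 0 0 0;0 0 0 0 0 0",
)

```text
time_s: 8.02
eef_pos: [0.5209, -0.005, 0.2967]
eef_rot: [-179.9, 0.0, 76.1]
ft_force: [-1.2, 0.6, -0.4]
grip_width: 0.597
grip_force: 0.0
```

Run:
```python
from h import *
tc()
im,d,K,C=cam('side'); im2=cv2.resize(im[170:300,270:420],None,fx=4,fy=4); 
w,_,_,_=cam('wrist'); cv2.imwrite('pics/p3.png',np.vstack([np.hstack([im2[:,:,::-1][:420],]),])); cv2.imwrite('pics/w3.png',w[...,::-1])
```

```text
t 8.0167 cx -19.8 cy 3.0 tcpz 296.7 rot [-179.9    0.    76.1] F cx 0.3 cy 1.3 z -0.4 w 0.5973269024924416 0.0
```

View pics/w3.png

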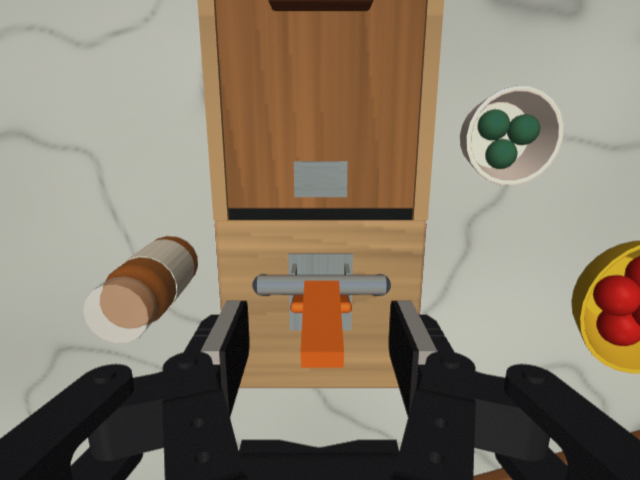

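The tab lies between the open fingers (u 301–344, v 282–367), the crossbar is at v≈285, the keeper at (320,179), and the lid is against the seal.

Run:
```python
from h import *
im,d,K,C=cam('wrist'); P=cloud(d,K,C)
def c(p): return ((p[:2]@U-X0)*1e3).round(1),((p[:2]@N-OFF)*1e3).round(1),(p[2]*1e3).round(1)
for n,(u,v) in dict(tabmid=(322,310),tabend=(322,335),tabend2=(322,355),bar=(280,286),bar2=(370,286)).items(): print(n,c(P[v,u]))
for v in(161,197): print('keep',c(ray(K,C,(320,v),.097)))
for v in(208,220): print('seal',c(ray(K,C,(320,v),.08)))
print('deckend',c(ray(K,C,(230,387),.08)),c(ray(K,C,(410,387),.08)))
```

```text
tabmid (np.float64(-13.9), np.float64(-0.6), np.float64(226.5))
tabend (np.float64(-17.0), np.float64(-0.5), np.float64(239.3))
tabend2 (np.float64(-21.1), np.float64(-0.4), np.float64(245.0))
bar (np.float64(-11.6), np.float64(16.1), np.float64(209.1))
bar2 (np.float64(-11.8), np.float64(-20.1), np.float64(208.6))
keep (np.float64(27.4), np.float64(-0.4), np.float64(97.0))
keep (np.float64(4.5), np.float64(-0.4), np.float64(97.0))
seal (np.float64(-6.2), np.float64(-0.4), np.float64(80.0))
seal (np.float64(-14.7), np.float64(-0.4), np.float64(80.0))
deckend (np.float64(-149.5), np.float64(70.5), np.float64(80.0)) (np.float64(-149.7), np.float64(-71.2), np.float64(80.0))
```

Emit:
apply_moves(
  targets="0 3 -6 0 0 0;0 0 0 0 0 0;0 0 0 0 0 0",
)

```text
time_s: 8.42
eef_pos: [0.5248, -0.0063, 0.3043]
eef_rot: [179.9, -0.0, 76.0]
ft_force: [0.2, -0.1, -0.1]
grip_width: 0.598
grip_force: 0.0
```

Emit:
apply_moves(
  targets="0 0 0 0 0 0;0 0 0 0 0 0;0 0 0 0 0 0;0 0 0 0 0 0;0 0 0 0 0 0;0 0 0 0 0 0",
  fingers=0,
  grip_force=30,
)

```text
time_s: 8.92
eef_pos: [0.5238, -0.0059, 0.3033]
eef_rot: [-180.0, -0.0, 76.0]
ft_force: [-2.3, 0.5, 2.4]
grip_width: 0.148
grip_force: 30.3
```

```bash
python3 -c "
from h import *
tc()"
```

```text
t 8.9167 cx -20.0 cy -0.0 tcpz 303.3 rot [-180.   -0.   76.] F cx -0.0 cy 2.4 z 2.4 w 0.14812639777138167 30.306369066238403
```

Run:
```python
import numpy as np
ph=np.radians(np.r_[np.linspace(75.8,-4.2,17)]); H=np.c_[127.2*np.cos(ph),127.2*np.sin(ph)]
for dd in np.diff(H,axis=0): print('%.1f 0 %.1f 0 0 0;'%(dd[0],-dd[1]),end='')
```

```text
10.6 0 3.2 0 0 0;10.3 0 4.1 0 0 0;9.9 0 5.0 0 0 0;9.4 0 5.8 0 0 0;8.9 0 6.6 0 0 0;8.3 0 7.4 0 0 0;7.6 0 8.1 0 0 0;6.9 0 8.7 0 0 0;6.1 0 9.3 0 0 0;5.3 0 9.8 0 0 0;4.4 0 10.2 0 0 0;3.5 0 10.5 0 0 0;2.6 0 10.8 0 0 0;1.6 0 11.0 0 0 0;0.6 0 11.1 0 0 0;-0.3 0 11.1 0 0 0;
```

Emit:
apply_moves(
  targets="10.6 0 3 0 0 0;10.3 0 4 0 0 0;9.9 0 5 0 0 0;9.4 0 6 0 0 0",
)

```text
time_s: 9.25
eef_pos: [0.5337, 0.0338, 0.2847]
eef_rot: [-180.0, 0.0, 76.1]
ft_force: [-2.3, -0.5, 2.0]
grip_width: 0.154
grip_force: 30.5
```

Emit:
apply_moves(
  targets="9 0 6.6 0 0 0;8.3 0 7.4 0 0 0;7.6 0 8 0 0 0;7 0 8.7 0 0 0;6 0 9.3 0 0 0;0 0 0 0 0 0",
)

```text
time_s: 9.75
eef_pos: [0.5426, 0.0715, 0.2436]
eef_rot: [-179.9, -0.1, 76.2]
ft_force: [-1.0, 2.9, 2.1]
grip_width: 0.146
grip_force: 30.5
```

```bash
python3 -c "
from h import *
tc()
im,d,K,C=cam('wrist'); cv2.imwrite('pics/w4.png',im[...,::-1])
"
```

```text
t 9.75 cx 59.7 cy 0.3 tcpz 243.6 rot [-1.799e+02 -1.000e-01  7.620e+01] F cx 2.5 cy 1.6 z 2.1 w 0.14632063279324234 30.54731458425522
```

View pics/w4.png

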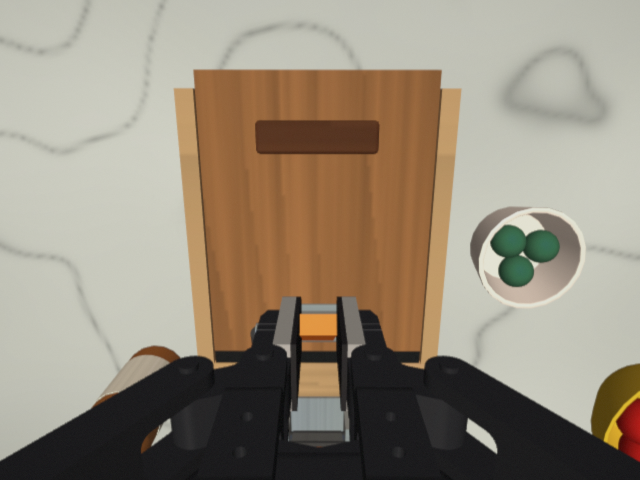

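The tab is pinched at the fingertips (318,327) and the loop swings down as planned. I'm continuing the arc.

Emit:
apply_moves(
  targets="5.3 0 9.8 0 0 0;4.4 0 10.2 0 0 0;3.5 0 10.5 0 0 0;2.6 0 10.8 0 0 0;1.6 0 11 0 0 0;0 0 0 0 0 0",
)

```text
time_s: 10.3
eef_pos: [0.5465, 0.0867, 0.1908]
eef_rot: [-179.9, 0.0, 76.1]
ft_force: [-2.3, 2.4, 1.8]
grip_width: 0.154
grip_force: 29.3
```

Emit:
apply_moves(
  targets="0.6 0 8 0 0 0;0 0 6 0 0 0;0 0 5 0 0 0;0 0 0 0 0 0",
)

```text
time_s: 10.63
eef_pos: [0.5469, 0.0867, 0.173]
eef_rot: [-179.9, 0.0, 76.0]
ft_force: [-4.1, 2.1, 1.0]
grip_width: 0.154
grip_force: 29.2
```

```bash
python3 -c "
from h import *
tc()
"
```

```text
t 10.6333 cx 75.5 cy -0.2 tcpz 173.0 rot [-179.9    0.    76. ] F cx 1.1 cy 4.5 z 1.0 w 0.15435762194528438 29.2360782623291
```

Emit:
apply_moves(
  targets="-0.3 0 4 0 0 0;-0.3 0 4 0 0 0;-0.3 0 2 0 0 0;0 0 0 0 0 0",
)

```text
time_s: 10.97
eef_pos: [0.547, 0.0859, 0.1639]
eef_rot: [-180.0, 0.0, 76.0]
ft_force: [-4.7, 0.9, 2.4]
grip_width: 0.15
grip_force: 29.3
```

Emit:
apply_moves(
  targets="0 0 2 0 0 0;0 0 1 0 0 0;0 0 0 0 0 0",
)

```text
time_s: 11.22
eef_pos: [0.5472, 0.0863, 0.1627]
eef_rot: [180.0, 0.1, 76.0]
ft_force: [-9.9, -0.6, 20.4]
grip_width: 0.15
grip_force: 31.6
```

Emit:
apply_moves(
  targets="0 0 1 0 0 0;0 0 1 0 0 0;0 0 0 0 0 0",
)

```text
time_s: 11.47
eef_pos: [0.5473, 0.087, 0.1609]
eef_rot: [179.9, -0.0, 76.0]
ft_force: [-9.5, 1.9, 19.9]
grip_width: 0.146
grip_force: 33.5
```

Run:
```python
from h import *
tc()
im,d,K,C=cam('wrist')
s,_,_,_=cam('side'); s=cv2.resize(s[190:340,270:400],None,fx=3.2,fy=3.2,interpolation=cv2.INTER_CUBIC)
w=im[200:480,200:440]; h=max(s.shape[0],280); o=np.zeros((h,s.shape[1]+240,3),np.uint8); o[:s.shape[0],:s.shape[1]]=s; o[:280,s.shape[1]:]=w
cv2.imwrite('pics/c5.png',o[...,::-1]); print(o.shape)
```

```text
t 11.4667 cx 75.8 cy -0.6 tcpz 160.9 rot [179.9  -0.   76. ] F cx -0.4 cy 9.7 z 19.9 w 0.14633235303493936 33.456305265426636
(480, 656, 3)
```

View pics/c5.png

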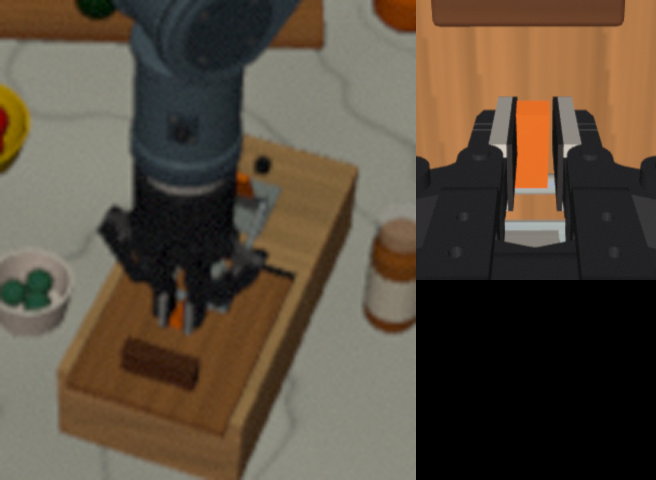

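Contact with the lid is felt. In the wrist crop the crossbar (y≈185) is clear beyond the keeper (y≈230). I'll ease off slightly and draw it back under the lip.

Emit:
apply_moves(
  targets="0 0 -1 0 0 0;-2 0 0 0 0 0;-2 0 0 0 0 0;-2 0 0 0 0 0;-2 0 0 0 0 0;0 0 0 0 0 0",
)

```text
time_s: 12.07
eef_pos: [0.5461, 0.0815, 0.1612]
eef_rot: [179.9, -0.3, 76.1]
ft_force: [-2.9, 8.9, 5.7]
grip_width: 0.146
grip_force: 31.9
```

Emit:
apply_moves(
  targets="-1.5 0 0 0 0 0;-1.5 0 0 0 0 0;0 0 0 0 0 0",
)

```text
time_s: 12.32
eef_pos: [0.5453, 0.0783, 0.1611]
eef_rot: [179.9, -0.3, 76.1]
ft_force: [-3.9, 7.4, 5.3]
grip_width: 0.149
grip_force: 31.8
```

Run:
```python
from h import *
tc()
```

```text
t 12.3167 cx 66.9 cy -0.7 tcpz 161.1 rot [179.9  -0.3  76.1] F cx 6.2 cy 5.6 z 5.3 w 0.1494143589545158 31.826245486736298
```

Emit:
apply_moves(
  targets="-1.5 0 0 0 0 0;-1.5 0 0 0 0 0;0 0 0 0 0 0",
)

```text
time_s: 12.57
eef_pos: [0.5445, 0.0753, 0.161]
eef_rot: [179.9, -0.3, 76.1]
ft_force: [-3.1, 7.1, 4.3]
grip_width: 0.151
grip_force: 31.8
```

Emit:
apply_moves(
  targets="-1.5 0 0 0 0 0;-1 0 0 0 0 0;0 0 0 0 0 0",
)

```text
time_s: 12.82
eef_pos: [0.5439, 0.0733, 0.161]
eef_rot: [179.9, -0.3, 76.1]
ft_force: [-4.1, 8.9, 5.0]
grip_width: 0.151
grip_force: 31.8
```

Run:
```python
from h import *
tc()
im,d,K,C=cam('wrist')
cv2.imwrite('pics/w6.png',cv2.resize(im[280:480,220:420],None,fx=3,fy=3)[...,::-1])
P=cloud(d,K,C)
```

```text
t 12.8167 cx 61.7 cy -0.5 tcpz 161.0 rot [179.9  -0.3  76.1] F cx 7.7 cy 6.2 z 5.0 w 0.15105859349590733 31.82633489370346
```

View pics/w6.png

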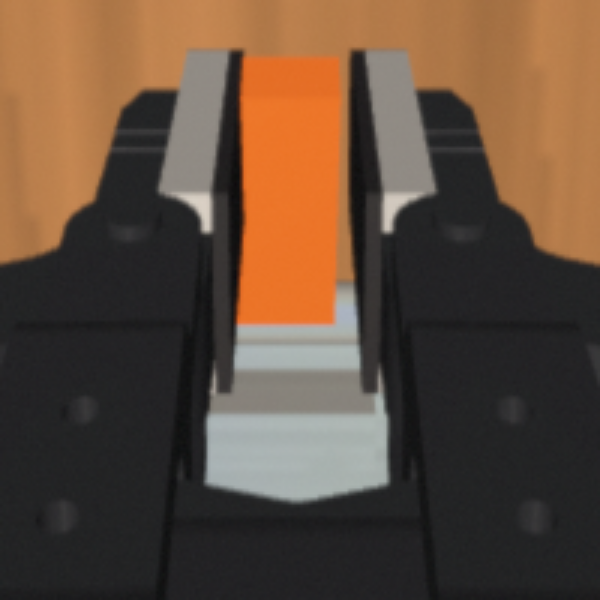

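The crossbar (crop y≈330) is now right at the keeper's lip (y≈345–370). I'll keep drawing until firm contact.

Emit:
apply_moves(
  targets="-1 0 0 0 0 0;-1 0 0 0 0 0;0 0 0 0 0 0",
)

```text
time_s: 13.12
eef_pos: [0.5435, 0.0716, 0.1611]
eef_rot: [179.9, -0.3, 76.1]
ft_force: [-4.2, 8.3, 5.6]
grip_width: 0.147
grip_force: 31.9
```

Emit:
apply_moves(
  targets="-1 0 0 0 0 0;-1 0 0 0 0 0;0 0 0 0 0 0",
)

```text
time_s: 13.37
eef_pos: [0.5431, 0.07, 0.1612]
eef_rot: [179.9, -0.4, 76.1]
ft_force: [-4.4, 9.5, 5.5]
grip_width: 0.153
grip_force: 31.9
```

Run:
```python
from h import *
tc()
```

```text
t 13.3667 cx 58.3 cy -0.5 tcpz 161.2 rot [179.9  -0.4  76.1] F cx 8.2 cy 6.6 z 5.5 w 0.15255800075768244 31.912984549999237
```

Emit:
apply_moves(
  targets="-1 0 0 0 0 0;-1 0 0 0 0 0;-1 0 0 0 0 0;0 0 0 0 0 0",
)

```text
time_s: 13.7
eef_pos: [0.5425, 0.0678, 0.1614]
eef_rot: [179.9, -0.4, 76.2]
ft_force: [-5.2, 10.4, 6.4]
grip_width: 0.147
grip_force: 32.0
```

Run:
```python
from h import *
tc()
im,d,K,C=cam('wrist'); P=cloud(d,K,C)
def c(p): return ((p[:2]@U-X0)*1e3).round(1),((p[:2]@N-OFF)*1e3).round(1),(p[2]*1e3).round(1)
for v in list(range(296,350,4))+list(range(350,452,3)): print(v,c(P[v,314]),im[v,314],c(P[v,333]),im[v,333])
```

```text
t 13.7 cx 56.0 cy -0.5 tcpz 161.4 rot [179.9  -0.4  76.2] F cx 8.8 cy 7.5 z 6.4 w 0.14685676321510965 31.996394097805023
296 (np.float64(62.7), np.float64(-0.5), np.float64(77.9)) [185 126  75] (np.float64(62.9), np.float64(-7.9), np.float64(78.4)) [179 122  73]
300 (np.float64(67.9), np.float64(-0.6), np.float64(93.7)) [229 112  41] (np.float64(61.6), np.float64(-7.8), np.float64(79.3)) [188 122  70]
304 (np.float64(67.0), np.float64(-0.6), np.float64(95.1)) [230 111  38] (np.float64(59.6), np.float64(-7.9), np.float64(78.5)) [191 120  69]
308 (np.float64(66.8), np.float64(-0.6), np.float64(97.8)) [229 111  37] (np.float64(58.3), np.float64(-7.9), np.float64(79.4)) [201 120  63]
312 (np.float64(65.9), np.float64(-0.6), np.float64(99.2)) [231 112  38] (np.float64(55.9), np.float64(-8.0), np.float64(77.9)) [208 118  59]
316 (np.float64(64.3), np.float64(-0.6), np.float64(99.0)) [236 117  42] (np.float64(54.6), np.float64(-7.9), np.float64(78.9)) [204 120  62]
320 (np.float64(62.1), np.float64(-0.6), np.float64(97.6)) [235 116  40] (np.float64(53.5), np.float64(-7.9), np.float64(80.1))
[... 5130 characters left out ...]
37 (np.float64(12.9), np.float64(-0.5), np.float64(96.8)) [167 175 174] (np.float64(11.7), np.float64(-7.8), np.float64(95.3)) [163 172 169]
440 (np.float64(10.4), np.float64(-0.5), np.float64(95.4)) [167 175 175] (np.float64(10.9), np.float64(-7.8), np.float64(96.1)) [168 177 173]
443 (np.float64(-5.7), np.float64(-0.3), np.float64(78.7)) [170 131  97] (np.float64(-5.9), np.float64(-8.6), np.float64(78.4)) [171 131  98]
446 (np.float64(67.7), np.float64(-1.2), np.float64(163.0)) [44 39 36] (np.float64(67.5), np.float64(-4.9), np.float64(162.8)) [35 35 34]
449 (np.float64(67.2), np.float64(-1.2), np.float64(163.3)) [34 34 36] (np.float64(66.7), np.float64(-4.9), np.float64(162.7)) [32 33 34]
```

The measurements put the crossbar at cx≈27, under the lip edge (26.8) and about 1 mm from its seat. One last pull, then release.

Emit:
apply_moves(
  targets="-1 0 0 0 0 0;-0.7 0 0 0 0 0;0 0 0 0 0 0;0 0 0 0 0 0",
)

```text
time_s: 14.08
eef_pos: [0.5422, 0.0666, 0.1616]
eef_rot: [179.8, -0.5, 76.2]
ft_force: [-3.8, 11.7, 7.1]
grip_width: 0.154
grip_force: 32.1
```

Emit:
apply_moves(
  targets="0 0 0 0 0 0;0 0 0 0 0 0;0 0 0 0 0 0;0 0 0 0 0 0",
  fingers=0.5,
)

```text
time_s: 14.42
eef_pos: [0.5416, 0.0606, 0.16]
eef_rot: [179.9, 0.0, 76.0]
ft_force: [-0.4, -0.5, 0.1]
grip_width: 0.503
grip_force: 0.0
```

Emit:
apply_moves(
  targets="0 0 -20 0 0 0;0 0 -40 0 0 0;0 0 -40 0 0 0;0 0 -20 0 0 0;0 0 0 0 0 0",
)

```text
time_s: 14.83
eef_pos: [0.5438, 0.0618, 0.285]
eef_rot: [179.5, -0.1, 76.0]
ft_force: [0.8, 0.8, 0.3]
grip_width: 0.499
grip_force: 0.0
```

Run:
```python
from h import *
tc()
im,d,K,C=cam('wrist'); cv2.imwrite('pics/w7.png',im[...,::-1]); P=cloud(d,K,C)
np.savez('w7.npz',im=im,d=d,K=K,C=C)
cx=(P[...,:2]@U-X0)*1e3; cy=(P[...,:2]@N-OFF)*1e3; z=P[...,2]*1e3
hsv=cv2.cvtColor(im,cv2.COLOR_RGB2HSV)
o=(hsv[...,1]>150)&(hsv[...,0]<14)&(hsv[...,2]>120)&(abs(cy)<30)&(z>80)
for a,b in((-80,-20),(0,90)):
    m=o&(cx>a)&(cx<b); q=np.c_[cx[m],cy[m],z[m]]; print(len(q),q.mean(0) if len(q) else '',np.percentile(q,[3,97],axis=0) if len(q) else '')
```

```text
t 14.8333 cx 50.5 cy -3.2 tcpz 285.0 rot [ 1.795e+02 -1.000e-01  7.600e+01] F cx 1.0 cy -0.5 z 0.3 w 0.49880964210425704 0.0
899 [-71.15198607  -0.67928077 128.21608657] [[-74.02355896 -14.88341749 123.0206483 ]
 [-68.40882308  14.66586325 133.71374445]]
1242 [ 4.90821395e+01 -6.48869263e-02  9.80293435e+01] [[ 28.48320826  -6.61194321  87.00481965]
 [ 66.37982206   6.54550557 100.07122215]]
```

View pics/w7.png

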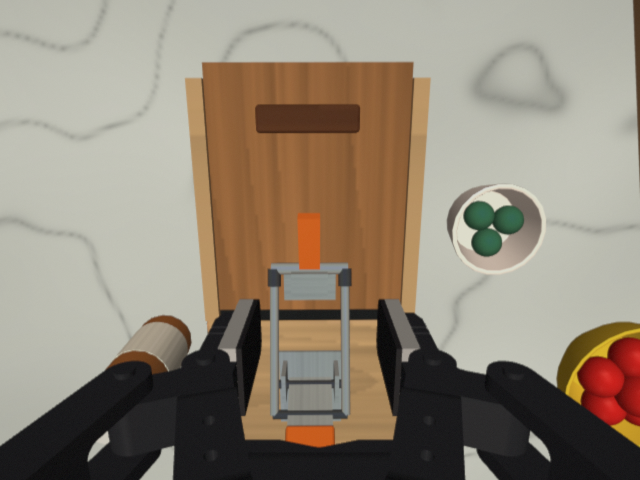

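The loop is hooked: crossbar at v≈268 just beyond the keeper (310,287), lever leaning back with its orange visible at (310,436). Next I'll press the lever with closed fingers.

Emit:
apply_moves(
  targets="-37 -1 0 0 0 0;-37 -1 0 0 0 0;-34 -0.7 0 0 0 0;0 0 20 0 0 0;0 0 20 0 0 0;0 0 5 0 0 0;0 0 0 0 0 0;0 0 0 0 0 0",
  fingers=0,
)

```text
time_s: 15.55
eef_pos: [0.5122, -0.0421, 0.2348]
eef_rot: [-179.9, -0.0, 76.1]
ft_force: [-0.4, 1.3, 0.0]
grip_width: 0.001
grip_force: 0.0
```

Run:
```python
from h import *
tc()
```

```text
t 15.55 cx -57.8 cy 2.5 tcpz 234.8 rot [-179.9   -0.    76.1] F cx 1.1 cy 0.7 z 0.0 w 0.0009851312906976194 0.0
```

Emit:
apply_moves(
  targets="-4 2.5 2 0 0 0;-4 0 2 0 0 0;-3 0 1.5 0 0 0;-3.3 0 2 0 0 0;-3.3 0 2 0 0 0;-3.3 0 2 0 0 0",
)

```text
time_s: 16.05
eef_pos: [0.5098, -0.0636, 0.2237]
eef_rot: [180.0, -0.0, 76.0]
ft_force: [-0.2, 1.5, 2.4]
grip_width: 0.002
grip_force: 0.8
```

Emit:
apply_moves(
  targets="-3 0 2.3 0 0 0;-3 0 2.3 0 0 0;-3 0 2.3 0 0 0;0 0 0 0 0 0",
)

```text
time_s: 16.38
eef_pos: [0.5078, -0.0724, 0.2167]
eef_rot: [180.0, -0.0, 76.0]
ft_force: [0.5, 1.3, 3.7]
grip_width: 0.0
grip_force: 1.6
```

Emit:
apply_moves(
  targets="-2.6 0 2.8 0 0 0;-2.6 0 2.8 0 0 0;-2.6 0 2.8 0 0 0;0 0 0 0 0 0",
)

```text
time_s: 16.72
eef_pos: [0.5062, -0.0798, 0.2086]
eef_rot: [179.9, -0.0, 76.0]
ft_force: [-0.8, 1.8, 7.2]
grip_width: 0.003
grip_force: 2.9
```

Run:
```python
from h import *
tc()
```

```text
t 16.7167 cx -95.9 cy -0.6 tcpz 208.6 rot [179.9  -0.   76. ] F cx 1.6 cy 1.2 z 7.2 w 0.002996203907584025 2.8812555223703384
```

Emit:
apply_moves(
  targets="-2.1 0 3.2 0 0 0;-2.1 0 3.2 0 0 0;-2 0 3.3 0 0 0;0 0 0 0 0 0",
)

```text
time_s: 17.05
eef_pos: [0.5047, -0.0862, 0.1989]
eef_rot: [179.9, 0.0, 76.0]
ft_force: [-1.1, -0.5, 7.1]
grip_width: 0.002
grip_force: 3.0
```

Emit:
apply_moves(
  targets="-1.5 0 3.6 0 0 0;-1.5 0 3.6 0 0 0;-1.5 0 3.5 0 0 0;0 0 0 0 0 0",
)

```text
time_s: 17.38
eef_pos: [0.5034, -0.0909, 0.1878]
eef_rot: [179.9, 0.0, 76.0]
ft_force: [0.7, -0.7, 5.1]
grip_width: 0.002
grip_force: 1.8
```

Emit:
apply_moves(
  targets="-0.9 0 2.8 0 0 0;-0.8 0 2.8 0 0 0;0 0 0 0 0 0",
)

```text
time_s: 17.63
eef_pos: [0.5029, -0.0926, 0.1822]
eef_rot: [180.0, 0.0, 76.0]
ft_force: [1.2, -0.8, 2.4]
grip_width: -0.002
grip_force: 1.2
```

Run:
```python
from h import *
tc()
```

```text
t 17.6333 cx -109.1 cy -0.6 tcpz 182.2 rot [180.   0.  76.] F cx -0.5 cy -1.3 z 2.4 w -0.0020133036813422584 1.1913881823420525
```

Emit:
apply_moves(
  targets="-0.3 0 2 0 0 0;-0.3 0 2 0 0 0;0 0 1 0 0 0;0 0 1 0 0 0;0 0 0 0 0 0",
)

```text
time_s: 18.05
eef_pos: [0.5023, -0.0922, 0.1759]
eef_rot: [-180.0, -0.0, 76.0]
ft_force: [-0.5, -1.1, 1.8]
grip_width: 0.0
grip_force: 0.7
```

Emit:
apply_moves(
  targets="0 0 1 0 0 0;0 0 1 0 0 0;0 0 0 0 0 0",
)

```text
time_s: 18.3
eef_pos: [0.5022, -0.0921, 0.1739]
eef_rot: [-180.0, -0.0, 76.0]
ft_force: [0.0, -0.4, 1.4]
grip_width: 0.002
grip_force: 0.5
```

Emit:
apply_moves(
  targets="0 0 1 0 0 0;0 0 0 0 0 0",
)

```text
time_s: 18.47
eef_pos: [0.5023, -0.0921, 0.173]
eef_rot: [-180.0, -0.0, 76.0]
ft_force: [0.9, -0.9, 1.1]
grip_width: -0.001
grip_force: 0.3
```

Emit:
apply_moves(
  targets="0 0 1 0 0 0;0 0 0 0 0 0",
)

```text
time_s: 18.63
eef_pos: [0.5023, -0.0921, 0.172]
eef_rot: [-180.0, -0.0, 76.0]
ft_force: [-0.7, -0.4, 0.8]
grip_width: -0.007
grip_force: 0.2
```

Emit:
apply_moves(
  targets="0 0 1 0 0 0;0 0 0 0 0 0",
)

```text
time_s: 18.8
eef_pos: [0.5023, -0.0921, 0.171]
eef_rot: [-180.0, -0.0, 76.0]
ft_force: [-0.1, -1.7, 0.3]
grip_width: 0.001
grip_force: 0.0
```

Emit:
apply_moves(
  targets="0 0 1 0 0 0;0 0 0 0 0 0",
)

```text
time_s: 18.97
eef_pos: [0.5024, -0.0921, 0.1701]
eef_rot: [-180.0, -0.0, 76.0]
ft_force: [0.2, -0.1, -0.2]
grip_width: -0.001
grip_force: 0.0
```

Emit:
apply_moves(
  targets="0 0 1 0 0 0;0 0 0 0 0 0",
)

```text
time_s: 19.13
eef_pos: [0.5024, -0.0922, 0.1691]
eef_rot: [-180.0, -0.0, 76.0]
ft_force: [0.8, 0.5, -0.4]
grip_width: 0.001
grip_force: 0.0
```

Emit:
apply_moves(
  targets="0 0 0.8 0 0 0;0 0 0 0 0 0",
)

```text
time_s: 19.3
eef_pos: [0.5025, -0.0922, 0.1686]
eef_rot: [180.0, 0.0, 76.0]
ft_force: [-1.4, 0.1, 2.8]
grip_width: -0.002
grip_force: 1.5
```

Emit:
apply_moves(
  targets="0 0 0.8 0 0 0;0 0 0 0 0 0",
)

```text
time_s: 19.47
eef_pos: [0.5026, -0.0922, 0.1684]
eef_rot: [180.0, 0.0, 76.0]
ft_force: [-3.3, 0.5, 10.7]
grip_width: 0.001
grip_force: 5.3
```

Emit:
apply_moves(
  targets="0 0 0.4 0 0 0;0 0 0 0 0 0;0 0 0 0 0 0;0 0 0 0 0 0",
)

```text
time_s: 19.8
eef_pos: [0.5026, -0.0922, 0.1683]
eef_rot: [180.0, 0.0, 76.0]
ft_force: [-4.2, -0.2, 14.3]
grip_width: -0.002
grip_force: 7.3
```

Run:
```python
from h import *
tc()
```

```text
t 19.8 cx -108.8 cy -0.2 tcpz 168.3 rot [180.   0.  76.] F cx -1.2 cy 4.1 z 14.3 w -0.00167225853492891 7.325712265446782
```

Emit:
apply_moves(
  targets="0 0 0.2 0 0 0;0 0 0 0 0 0;0 0 0 0 0 0;0 0 -2 0 0 0;0 0 -20 0 0 0;0 0 -40 0 0 0;20 0 -36 0 0 0;40 0 -10 0 0 0;40 0 0 0 0 0;0 0 0 0 0 0",
)

```text
time_s: 20.63
eef_pos: [0.5283, 0.014, 0.2772]
eef_rot: [179.8, -0.4, 76.6]
ft_force: [-0.6, 1.0, 0.5]
grip_width: 0.0
grip_force: 0.0
```

Run:
```python
from h import *
tc()
im,d,K,C=cam('wrist'); cv2.imwrite('pics/w8.png',im[...,::-1]); P=cloud(d,K,C)
cx=(P[...,:2]@U-X0)*1e3; cy=(P[...,:2]@N-OFF)*1e3; z=P[...,2]*1e3
for n in('top','side'):
    im,d,K,C=cam(n); P=cloud(d,K,C); cx=(P[...,:2]@U-X0)*1e3; cy=(P[...,:2]@N-OFF)*1e3; z=P[...,2]*1e3
    hsv=cv2.cvtColor(im,cv2.COLOR_RGB2HSV); o=(hsv[...,1]>140)&(hsv[...,0]<14)&(abs(cy-2)<14)&(z>86)&(z<190)&(hsv[...,2]>90)
    m=o&(cx>-140)&(cx<-60); q=np.c_[cx[m],z[m]]; print(n,len(q)); 
    if len(q)>5: print(np.polyfit(q[:,0],q[:,1],1),q.mean(0),q.min(0),q.max(0))
```

```text
t 20.6333 cx 0.4 cy 0.4 tcpz 277.2 rot [179.8  -0.4  76.6] F cx 0.8 cy 0.8 z 0.5 w 1.5256150996504773e-05 0.0
top 0
side 104
[5.71428184e-02 1.02286091e+02] [-111.40530805   95.92007731] [-133.66126523   88.80995261] [-90.41504688 103.35340209]
```

View pics/w8.png

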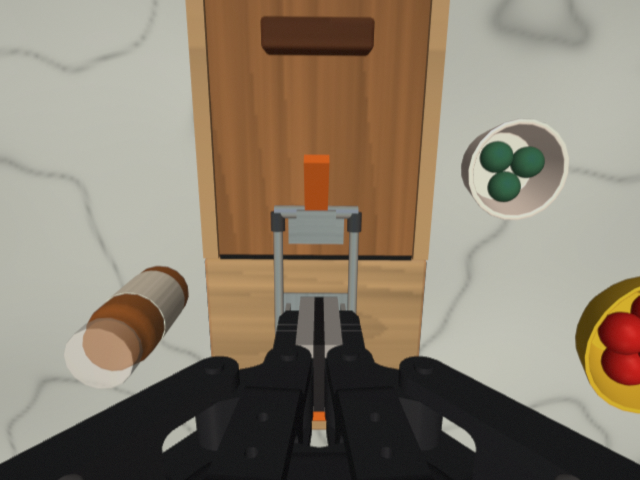

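The lever lies flat, slightly below level (about 2.15 rad). The loop is hooked at v≈212 and the seal is squeezed thin at v≈257. The robot touches nothing, so I'm handing in.

```bash
python3 -c "
from cell import hand_in
print(hand_in())"
```

```text
the job is handed in; nothing more can be done
None
```

The caddy is closed and the job handed in at about 20.6 s: the lid was slid to the seal, the loop hooked under the keeper's lip, and the lever pressed onto its foot with about 15 N, resting just below level (about 2.15 rad).

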